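# Prove the folding stay of a fittings case

## Task

Check the refitted folding stay of the grey steel fittings case: raise the lid by its bar until the stay goes taut and its knee drops over centre, and let go so that the lid stands open by itself for a moment. Then take the knee by its knob and ease it back past straight, which lifts the lid slightly, fold it to bring the lid gently down until it is fully shut, and let go. The foot of the stay is only clamped in its slot, so do not drag it along, and leave the other things on the bench alone.

Things in the scene. Friction and masses are not known exactly. Their poses are not given: they have to be found in the camera images.
- case: Grey steel fittings case, fixed to the bench, 200 mm along its x, 220 mm along its y, 90 mm high without the lid. Origin: centre of its underside; x, y level, z up. The lid's hinge runs along the case's x at its +y rim, so the lid's free edge is on the -y side; the folding stay is outside the case's -x end. Lid and stay swing in the case's y-z plane.
- lid (a joint): Lid angle, rad: 0 shut, grows as the free (-y) edge rises. The lid (0.45 to 0.8 kg) falls shut if let go while the stay is not locked; closing faster than 2 rad/s counts as a slam. The stay goes straight and taut, a hard stop, somewhere between 0.98 and 1.15 rad, not the same each time; once locked the lid rests about 0.01 rad below that.
- lid_hinge (a point): Point on the lid's hinge axis in the middle of the case's length, 90 mm above the bench. With the lid angle a, a point at distance r on the lid lies r cos(a) towards the case's -y and r sin(a) above it.
- lid_bar (a point): Middle of the lid's grip bar: black round tube, 14 mm diameter, 106 mm long along the case's x, turning freely on its axle, so a grip may keep its orientation while the lid swings. It stands on two straps 120 mm apart, 258 mm from the hinge axis (3 mm above the lid's underside), with 30 mm free between bar and lid edge. Lid 6 mm thick, its underside level with the hinge axis.
- knob (a point): Middle of the knee's grip knob: black round roller, 16 mm diameter, 36 mm long along the case's x, turning freely on the knee's axle, 62 mm out from the case's -x end (50 mm from the stay's plane). It moves on a circle of 76 mm radius about the foot's pin: above it, leaning to the case's +y, with the lid open; over the top to the -y side and about 50 mm above the bench with the lid shut.
- foot (a joint): Slip of the stay's foot, m: 0 as it was clamped, positive up its slot, which rises at 67 degrees towards the case's +y. The clamp slips when the stay pulls or pushes it with over about 25 N (about 10 N at the lid's bar with the stay taut); a slip of over 2 mm is a failure. The foot's pin lies 120 mm from the case's +y rim, 64 mm above the bench, but was refitted up to 9 mm too high or low.
- stay_level (a point): Fixed point on the case's -x end, in the stay's plane (12 mm out), level with the hinge and 130 mm from it, where the stay's pin on the lid is when shut: that pin is 130 mm from the hinge axis. The stay is two flat bars of 76 mm between pins: foot to knee, knee to lid. Locked, the knee is bent 0.24 rad past straight, to the case's +y. Pull it to -y and slightly up to unlock (1 to 3 N).
- wrench: Open-ended wrench lying on the bench, bystander; origin at its underside's centre.
- coupling: Brass hose coupling, 40 mm wide and 60 mm high, standing on the bench, bystander; origin: centre of its underside.
- grease_tin: White tin, 68 mm wide and 85 mm high, standing on the bench, bystander; origin: centre of its underside.

How it is judged:
On the way:
1. the lid stands open on its locked stay, at rest, with the robot off the case, for 0.4 s (value of joint lid above 0.8 rad and velocity of joint lid between -0.1 and 0.1 rad/s and contact force between each of the fingers, the arm and case below 0.3 N), for 0.4 s.
At the end, for the whole second after the job is handed in: The lid is fully shut (within 0.03 rad) and at rest, the stay folded with it (value of joint lid below 0.03 rad and velocity of joint lid between -0.05 and 0.05 rad/s); the robot touches nothing.
It fails at once if the stay's foot is dragged more than 2 mm along its slot (value of joint foot above 0.002 m or value of joint foot below -0.002 m).
It fails at once if the lid drops or slams (closes faster than 2 rad/s) (velocity of joint lid below -2 rad/s).
It fails at once if the wrench is moved more than 20 mm (distance of wrench from where it was at the start of the episode above 0.02 m).
It fails at once if the coupling is moved more than 20 mm (distance of coupling from where it was at the start of the episode above 0.02 m).
It fails at once if the grease tin is moved more than 20 mm (distance of grease_tin from where it was at the start of the episode above 0.02 m).
It also fails if it takes over 72 s, if anything falls off the work surface, if the arm or the gripper's body presses on something with over 40 N, if the wrist force passes 120 N, or if a joint passes its speed limit or range.

## Robot

A 6-joint arm with a two-finger parallel gripper is mounted at the origin on the work surface. World frame = base frame: x ahead of the robot, y to its left, z up, the work surface at z = 0. Lengths are in m, angles in rad, forces in N, time in s.
With the tool pointing down it reaches from about 0.3 to 0.875 m from the base axis. Payload 6.4 kg.
Tool frame: the origin (TCP) lies midway between the tips of the shut fingers; the grasp point (between the pads) lies ctrl.grip_point_offset behind it (ctrl.grip_point_offset is the distance from the TCP to the grasp point, in m); z points along the fingers, y is the direction in which the jaws open and shut (so a half turn about z gives the same grasp; the last joint's range is limited). The gripper opens to 85 mm and grips with 20 to 120 N. Pads are 22 mm wide; open, the fingers measure 114 mm over their backs; the gripper's body (76 mm by 85 mm) begins 54 mm behind the grasp point. The pads swing forward as they close: fully open they stand 13 mm farther back than shut.
Start: joints at [1.025, 0.181, 1.607, -0, 1.354, -0.206], TCP at [0.192, 0.542, 0.231] pointing down, gripper open.
Joint ranges: [-2.99, 2.99], [-0.89, 2.07], [0.3, 2.58], [-1.14, 4.28], [0, 2.63], [-3.12, 3.12]. Speed limits (rad/s): [2.57, 2.57, 3.01, 3.14, 3.14, 3.14].

## Interface

Orientations are given as a unit quaternion [w, x, y, z].
In Python, from bench import ctrl, viewer gives the robot as it stands.
- The arm moves only by the shell command python3 -m handwheel 'ROWS' [OPENING]. ROWS is JSON, a list of rows, each an object with "travel": the shift along the tool's x, y, z as a fraction of full scale, a list of three; "dr": the turn, a rotation vector about the tool's x, y, z as a fraction of full scale, a list of three. A call has 1 to 20 rows; each row shifts and turns the pose as measured when the row begins, along the tool's axes as they then stand; what a row does not reach is not made up. Full scale, the value 1, is 150 mm for a shift and 30 degrees for a turn. A row lasts 1/12 s, in which the tool goes at most 41.7 mm and 7.16 degrees, less where a joint would pass 70% of its speed; a pose out of reach is approached as far as the arm can. A call with a number of a shift or a turn outside -1 to 1 is refused whole. A call with a gripper value outside its range is refused whole. OPENING is the opening, from -1 (shut) to 1 (fully open), set as the call begins (- or left out, the last holds). The fingers move at their own pace and stop on an object; the grip force is fixed at half the most. Time passes only in rows, so rows that do not move let the fingers close. It gives the time, the measured TCP pose, the force and the opening at its end, in the units of the state.
- ctrl.get_obs(): the state, without advancing time (a new reading comes with each control period).
- viewer.camera(name): name is "scene" or "top"; returns the picture (420x560x3 uint8, red, green, blue); there is no depth.
- viewer.get_calibration(name): a dict with "camera_matrix" (3x3 intrinsics, pixels), "R" (3x3) and "t" (3): a world point X has camera coordinates R X + t. Camera axes: x right, y down, z forward; pixel columns grow to the right and rows downward; lengths in m; the calibration is good to about 2 mm. A picture is of the moment at which its call begins. get_calibration takes no time and is no camera call.
- ctrl.hand_in(): hands the job in, once; it reports no verdict.
The state is a dict: "time_s": time; "q": joint angles; "dq": joint speeds; "joint_efforts": joint torques, N m; "eef_pos": TCP position; "eef_rot": TCP orientation; "wrist_force": force on the tool from outside, world axes, zero at the start; "torque": the same for the moment, N m; "opening": opening from 0.0 (shut) to 1.0 (fully open).
Only numpy, scipy, OpenCV 4.12 (cv2) and the standard library are available. Lean on these libraries where they do the work, as an engineer would, in place of code of your own. Each camera call takes 0.05 s, during which the arm holds its last target. There are 200 camera calls.

## Working session

There is one attempt and no reset: what is moved stays moved. The work goes in short steps, Python scripts to look and compute and a shell command to move; the robot and the scene stay as the last step left them, time stands still between calls to the robot, and variables do not carry over. Pictures are saved under pics/ and viewed, about 8 in all and at most 12, crops included, and the job is handed in when it is done.

```bash
mkdir -p pics; ls; python3 - <<'E'
from bench import ctrl, viewer
import cv2,json
import numpy as np
o=ctrl.get_obs();print(o, ctrl.grip_point_offset)
for n in("scene","top"):
    im=viewer.camera(n);cv2.imwrite(f"pics/{n}0.png",im[:,:,::-1])
    c=viewer.get_calibration(n);print(n,{k:np.round(v,4).tolist() for k,v in c.items()})
E
```

```text
pics
{'time_s': 0.0, 'q': array([ 1.02466527e+00,  1.81552274e-01,  1.60799784e+00,  2.16127922e-05,
        1.35378332e+00, -2.06338922e-01]), 'dq': array([ 0.00194627, -0.00081337, -0.00085194,  0.00273874,  0.000933  ,
        0.00083691]), 'joint_efforts': array([ 9.60946345e-04, -4.44885814e+01, -3.51332188e+01, -1.26440164e-04,
        9.02191387e-03,  3.51951564e-05]), 'eef_pos': array([0.191353  , 0.54165142, 0.23038274]), 'eef_rot': array([-3.29612760e-04,  1.69082150e-01,  9.85601577e-01, -8.05633366e-04]), 'wrist_force': array([0.78229155, 0.3205311 , 0.03099723]), 'torque': array([ 0.01962639,  0.00066278, -0.01036732]), 'opening': 1.001494728018196} 0.0187
scene {'camera_matrix': [[531.8019, 0.0, 277.1967], [0.0, 531.8019, 214.3924], [0.0, 0.0, 1.0]], 'R': [[-0.6628, 0.7487, -0.0124], [0.6394, 0.5573, -0.5298], [-0.3897, -0.359, -0.8481]], 't': [0.2367, -0.3804, 1.4535]}
top {'camera_matrix': [[471.7856, 0.0, 277.8839], [0.0, 471.7856, 209.8061], [0.0, 0.0, 1.0]], 'R': [[-0.0196, -0.9995, -0.0251], [-0.9873, 0.0233, -0.1571], [0.1576, 0.0217, -0.9873]], 't': [0.1539, 0.4955, 0.8834]}
```

View pics/scene0.png

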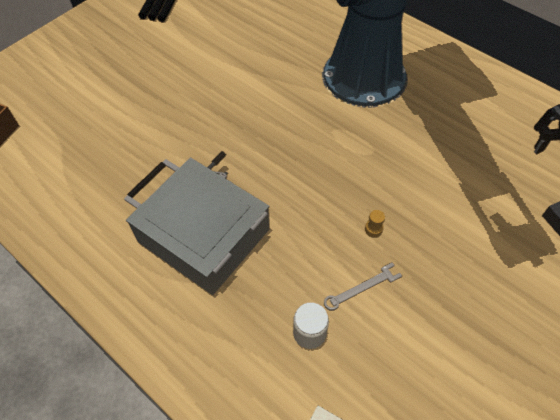

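View pics/top0.png

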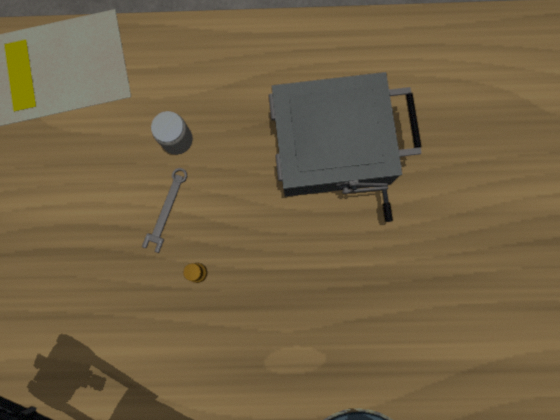

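The scene view shows the case (centre ~(200,225)), bar at ~(147,180), and knob at ~(217,160). The top view shows the lid at ~(340,130), bar at ~(414,120), knob at ~(388,212), and the bystanders to the left, well clear.

```bash
cat > h.py <<'E'
from bench import ctrl, viewer
import cv2, numpy as np
C={n:viewer.get_calibration(n) for n in("scene","top")}
C={n:[np.array(c[k],float) for k in("camera_matrix","R","t")] for n,c in C.items()}
def ray(n,uv):
    K,R,t=C[n]; d=R.T@np.linalg.solve(K,[uv[0],uv[1],1.]); return -R.T@t,d/np.linalg.norm(d)
def plane(n,uv,z):
    o,d=ray(n,uv); return o+d*(z-o[2])/d[2]
def tri(us,ut):
    o1,d1=ray("scene",us);o2,d2=ray("top",ut)
    s=np.linalg.lstsq(np.c_[d1,-d2],o2-o1,rcond=None)[0]
    a,b=o1+d1*s[0],o2+d2*s[1]; return (a+b)/2,np.linalg.norm(a-b)
def proj(n,X):
    K,R,t=C[n]; p=K@(R@np.asarray(X)+t); return p[:2]/p[2]
def dark(im,roi,th):
    x0,y0,x1,y1=roi; m=(im[y0:y1,x0:x1].max(2)<th).astype(np.uint8)
    n,l,s,c=cv2.connectedComponentsWithStats(m)
    out=[]
    for i in range(1,n):
        if s[i,4]>25:
            p=np.argwhere(l==i)[:,::-1].astype(np.float32)+[x0,y0]
            out.append((s[i,4],cv2.minAreaRect(p.astype(np.float32))))
    return out
E
python3 - <<'E'
from h import *
s=cv2.imread("pics/scene0.png")[:,:,::-1];t=cv2.imread("pics/top0.png")[:,:,::-1]
for n,im,rs in(("scene",s,[(120,150,185,212),(205,148,232,175)]),("top",t,[(400,80,430,165),(375,195,402,230)])):
    for r in rs:
        for th in (25,40): print(n,r,th,[(a,np.round(b[0],1),np.round(b[1],1),round(b[2])) for a,b in dark(im,r,th)])
a=cv2.resize(s[140:300,115:280],None,fx=3.5,fy=3.5,interpolation=cv2.INTER_CUBIC)
cv2.imwrite("pics/sc.png",a[:,:,::-1])
b=cv2.resize(t[60:230,260:430],None,fx=3.5,fy=3.5,interpolation=cv2.INTER_CUBIC)
cv2.imwrite("pics/tc.png",np.clip(b[:,:,::-1]*1.6,0,255).astype(np.uint8))
E
```

```text
scene (120, 150, 185, 212) 25 []
scene (120, 150, 185, 212) 40 [(np.int32(180), array([146.4, 179.4]), array([ 4.7, 45.4]), 47)]
scene (205, 148, 232, 175) 25 []
scene (205, 148, 232, 175) 40 []
top (400, 80, 430, 165) 25 [(np.int32(291), array([413., 120.]), array([53.2,  5.6]), 81)]
top (400, 80, 430, 165) 40 [(np.int32(342), array([412.9, 119.9]), array([54.3,  6.4]), 81)]
top (375, 195, 402, 230) 25 [(np.int32(112), array([386.8, 211.4]), array([17.5,  6.6]), 82)]
top (375, 195, 402, 230) 40 [(np.int32(151), array([386.5, 208.4]), array([25.2,  7.4]), 82)]
```

View pics/tc.png

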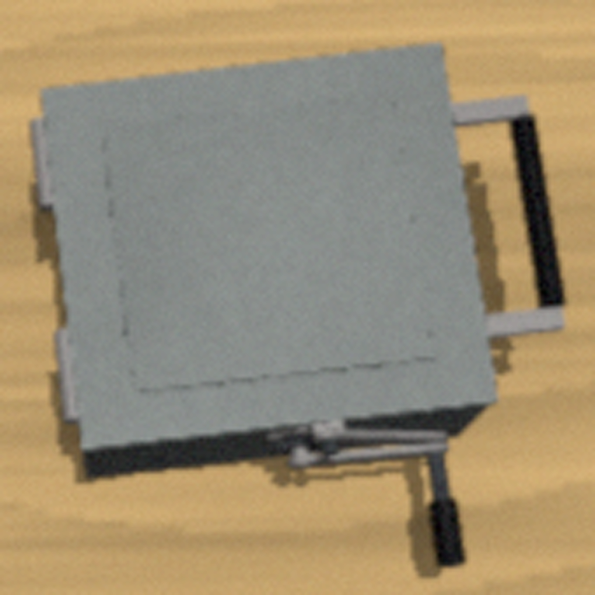

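View pics/sc.png

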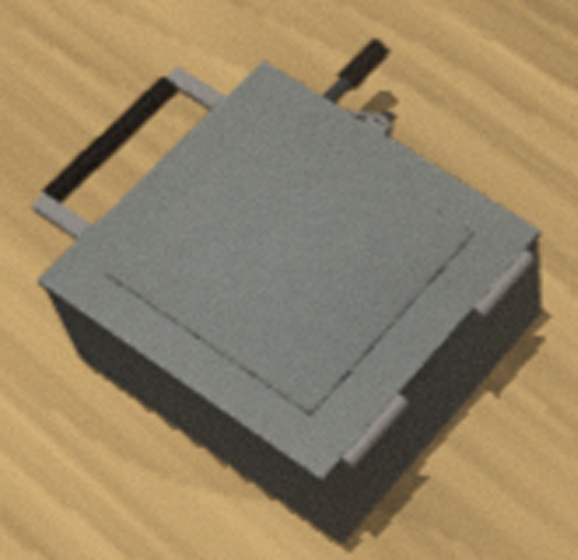

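The top crop shows lid corners at (43,88), (443,43), (495,402) and (83,447). The scene crop shows the same corners at (323,478), (40,283), (265,62) and (540,235), with the knob centre at (363,62).

```bash
python3 - <<'E'
from h import *
np.set_printoptions(precision=4,suppress=True)
f=lambda p,o:(np.array(p)+.5)/3.5-.5+o
T=[f(p,[260,60]) for p in[(43,88),(443,43),(495,402),(83,447)]]
S=[f(p,[115,140]) for p in[(323,478),(40,283),(265,62),(540,235)]]
P=[]
for s,t in zip(S,T):
    p,e=tri(s,t);P.append(p);print("corner",p,e,"top@.096",plane("top",t,.096))
P=np.array(P)
L=lambda i,j:np.linalg.norm(P[i]-P[j])
print("sides",L(0,1),L(1,2),L(2,3),L(3,0),"ctr",P.mean(0))
bar,e=tri((146.4,179.4),(413,120));print("bar",bar,e)
kn,e2=tri(f((363,62),[115,140]),(386.8,211.4));print("knob",kn,e2)
# bar endpoints in top, at z .093
for p in[(523,118),(551,302)]: print(plane("top",f(p,[260,60]),.093))
x=(P[0]-P[3])+(P[1]-P[2]); y=(P[0]-P[1])+(P[3]-P[2])
print("yaw x",np.arctan2(x[1],x[0]),"yaw y",np.arctan2(y[1],y[0])-np.pi/2)
E
```

```text
corner [0.7322 0.1497 0.0973] 0.002723447082412091 top@.096 [0.7337 0.1487 0.096 ]
corner [ 0.7528 -0.0702  0.0938] 0.003544172236201919 top@.096 [ 0.753  -0.0712  0.096 ]
corner [ 0.5506 -0.0871  0.0957] 0.0008460001255514838 top@.096 [ 0.5507 -0.0874  0.096 ]
corner [0.5319 0.1318 0.0931] 0.0018434212911156626 top@.096 [0.5319 0.131  0.096 ]
sides 0.22092662833606447 0.2029915586673072 0.21968843999040663 0.20113619505852987 ctr [0.6419 0.0311 0.095 ]
bar [ 0.6553 -0.1159  0.0952] 0.0009854894171161858
knob [ 0.4887 -0.0662  0.0535] 7.207885698387088e-05
[ 0.7097 -0.1129  0.093 ]
[ 0.6055 -0.1212  0.093 ]
yaw x 0.08633971149235806 yaw y 0.08914437549328036
```

Yaw is 0.087. The bar, lid and knob agree with the text: bar z 0.095 against 0.093, sides 0.220/0.202, knob at case y −83 mm, z 53 mm. Now I turn the jaws along the case's y and move over the bar.

```bash
cat >> h.py <<'E'
from scipy.spatial.transform import Rotation as Ro
YAW=0.0875; CC=np.array([.642,.031,0.]); RC=Ro.from_euler('z',YAW).as_matrix()
def st(goal=None):
    """grasp point in case frame (mm); goal: wanted grasp point in case mm -> tool-axes fractions"""
    o=ctrl.get_obs(); q=o["eef_rot"]; R=Ro.from_quat([q[1],q[2],q[3],q[0]]).as_matrix()
    g=RC.T@(o["eef_pos"]-ctrl.grip_point_offset*R[:,2]-CC)*1e3
    F=RC.T@o["wrist_force"]
    W=RC@np.array([[-1,0,0],[0,1,0],[0,0,-1.]]); e=Ro.from_matrix(R.T@W).as_rotvec(degrees=True)
    print("t %.2f G %s F %s turn/30 %s open %.3f"%(o["time_s"],np.round(g,1),np.round(F,1),np.round(e/30,3),o["opening"]))
    if goal is not None: print("frac",np.round(R.T@RC@(np.array(goal)-g)/150,3))
    return g,F
E
python3 -m handwheel '[{"travel":[0,0,0],"dr":[0,0,-0.163]},{"travel":[0,0,0],"dr":[0,0,-0.163]},{"travel":[0,0,0],"dr":[0,0,-0.163]},{"travel":[0,0,0],"dr":[0,0,-0.163]},{"travel":[0,0,0],"dr":[0,0,-0.163]},{"travel":[-0.13,-0.23,0],"dr":[0,0,0]},{"travel":[-0.13,-0.23,0],"dr":[0,0,0]},{"travel":[-0.13,-0.23,0],"dr":[0,0,0]},{"travel":[-0.13,-0.23,0],"dr":[0,0,0]},{"travel":[-0.13,-0.23,0],"dr":[0,0,0]},{"travel":[-0.13,-0.23,0],"dr":[0,0,0]},{"travel":[-0.13,-0.23,0],"dr":[0,0,0]},{"travel":[-0.13,-0.23,0],"dr":[0,0,0]},{"travel":[-0.13,-0.23,0],"dr":[0,0,0]},{"travel":[-0.13,-0.23,0],"dr":[0,0,0]},{"travel":[-0.13,-0.23,0],"dr":[0,0,0]},{"travel":[-0.13,-0.23,0],"dr":[0,0,0]}]' -0.3
python3 -c "from h import *;st([0,-148,180])"
```

```text
time_s: 1.52
eef_pos: [0.4722, 0.1429, 0.2237]
eef_rot: [-0.005, -0.062, 0.998, -0.003]
wrist_force: [0.9, 0.7, -0.5]
opening: 0.349
t 1.52 G [-159.2  126.4  242.4] F [ 1.   0.6 -0.5] turn/30 [-0.011 -0.02   0.071] open 0.349
frac [-0.997 -1.865  0.416]
```

```bash
python3 -m handwheel '[{"travel":[-0.13,-0.23,0.02],"dr":[0,0,0.07]},{"travel":[-0.13,-0.23,0.03],"dr":[0,0,0]},{"travel":[-0.13,-0.23,0.03],"dr":[0,0,0]},{"travel":[-0.13,-0.23,0.03],"dr":[0,0,0]},{"travel":[-0.13,-0.23,0.03],"dr":[0,0,0]},{"travel":[-0.13,-0.23,0.03],"dr":[0,0,0]},{"travel":[-0.1,-0.2,0.03],"dr":[0,0,0]},{"travel":[-0.08,-0.15,0.03],"dr":[0,0,0]},{"travel":[0,0,0],"dr":[0,0,0]},{"travel":[0,0,0],"dr":[0,0,0]}]'
python3 -c "from h import *;st([0,-148,93])"
```

```text
time_s: 2.35
eef_pos: [0.6447, -0.1245, 0.1825]
eef_rot: [-0.007, -0.038, 0.999, -0.003]
wrist_force: [-0.5, 0.3, 0.4]
opening: 0.353
t 2.35 G [ -10.6 -155.1  201.2] F [-0.4  0.3  0.4] turn/30 [-0.009 -0.027 -0.023] open 0.353
frac [-0.08   0.052  0.72 ]
```

```bash
python3 -m handwheel '[{"travel":[-0.08,0.05,0],"dr":[-0.009,-0.027,-0.023]},{"travel":[0,0,0.15],"dr":[0,0,0]},{"travel":[0,0,0.15],"dr":[0,0,0]},{"travel":[0,0,0.15],"dr":[0,0,0]},{"travel":[0,0,0],"dr":[0,0,0]}]'
python3 - <<'E'
from h import *
g,F=st([0,-148,93])
im=viewer.camera("scene");cv2.imwrite("pics/s1.png",cv2.resize(im[120:280,90:290],None,fx=3.5,fy=3.5)[:,:,::-1])
E
```

```text
time_s: 2.77
eef_pos: [0.6584, -0.1085, 0.1149]
eef_rot: [0.003, -0.047, 0.999, 0.001]
wrist_force: [-0.8, 0.3, -0.7]
opening: 0.349
t 2.77 G [   4.1 -140.5  133.6] F [-0.8  0.4 -0.7] turn/30 [0.004 0.013 0.013] open 0.349
frac [ 0.029 -0.051  0.271]
```

View pics/s1.png

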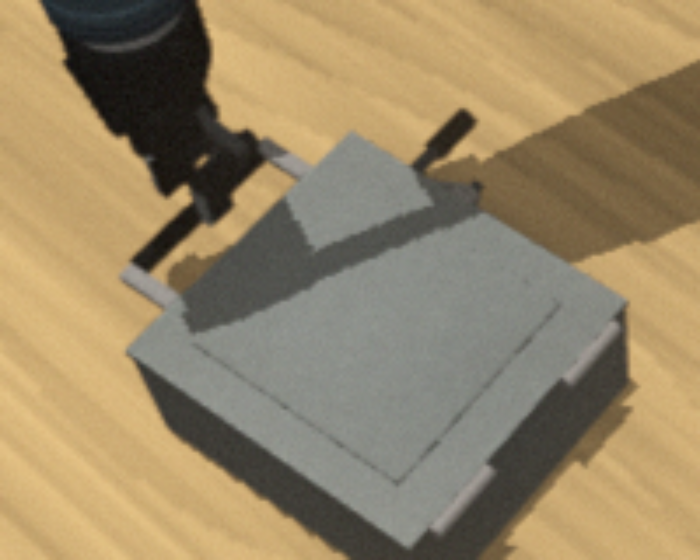

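The gripper straddles above the bar (fingers ~(165,185) and (215,205) in the crop), 7 mm too far towards +y. I correct that, let it settle, then descend.

```bash
python3 -m handwheel '[{"travel":[0.025,-0.05,0],"dr":[0,0.01,0.01]},{"travel":[0,0,0],"dr":[0,0,0]},{"travel":[0,0,0],"dr":[0,0,0]}]'
python3 -c "from h import *;st([0,-148,93])"
```

```text
time_s: 3.07
eef_pos: [0.6586, -0.1144, 0.122]
eef_rot: [0.004, -0.046, 0.999, -0.0]
wrist_force: [-0.4, -0.3, -0.0]
opening: 0.347
t 3.07 G [   3.6 -146.3  140.7] F [-0.4 -0.3 -0. ] turn/30 [-0.001  0.017  0.011] open 0.347
frac [ 0.027 -0.011  0.318]
```

```bash
python3 -m handwheel '[{"travel":[0.02,-0.01,0.08],"dr":[0,0.01,0.01]},{"travel":[0,0,0.08],"dr":[0,0,0]},{"travel":[0,0,0.08],"dr":[0,0,0]},{"travel":[0,0,0.05],"dr":[0,0,0]},{"travel":[0,0,0.02],"dr":[0,0,0]},{"travel":[0,0,0],"dr":[0,0,0]},{"travel":[0,0,0],"dr":[0,0,0]}]'
python3 -c "from h import *;st([0,-148,93])"
```

```text
time_s: 3.65
eef_pos: [0.657, -0.1172, 0.0733]
eef_rot: [0.003, -0.043, 0.999, -0.001]
wrist_force: [0.6, -0.5, -0.2]
opening: 0.347
t 3.65 G [   1.9 -148.9   92. ] F [ 0.6 -0.5 -0.2] turn/30 [-0.004  0.013 -0.002] open 0.347
frac [ 0.012  0.006 -0.007]
```

Aligned within 2 mm; close on the bar.

```bash
python3 -m handwheel '[{"travel":[0,0,0],"dr":[0,0,0]},{"travel":[0,0,0],"dr":[0,0,0]},{"travel":[0,0,0],"dr":[0,0,0]},{"travel":[0,0,0],"dr":[0,0,0]},{"travel":[0,0,0],"dr":[0,0,0]},{"travel":[0,0,0],"dr":[0,0,0]}]' -1
python3 -c "from h import *;st([0,-148,93])"
```

```text
time_s: 4.15
eef_pos: [0.6569, -0.1178, 0.0731]
eef_rot: [0.003, -0.043, 0.999, -0.001]
wrist_force: [-1.0, -0.9, -3.4]
opening: 0.143
t 4.15 G [   1.7 -149.5   91.8] F [-1.1 -0.9 -3.4] turn/30 [-0.005  0.012 -0.002] open 0.143
frac [ 0.011  0.01  -0.008]
```

```bash
cat >> h.py <<'E'
def bar():
    g,F=st(); d=np.array([108.5-g[1],g[2]-88.8]); r=np.hypot(*d); a=np.arctan2(d[1],d[0])
    t=np.array([np.sin(a),np.cos(a)]); n=np.array([-np.cos(a),np.sin(a)])
    print("lid %.3f r %.1f  Ftan %.1f Frad %.1f"%(a-.0116,r,t@F[1:],n@F[1:]))
    return a,r
E
python3 -m handwheel '[{"travel":[0,0.001,-0.06],"dr":[0,0,0]},{"travel":[0,0.003,-0.06],"dr":[0,0,0]},{"travel":[0,0.006,-0.06],"dr":[0,0,0]},{"travel":[0,0.009,-0.06],"dr":[0,0,0]},{"travel":[0,0.012,-0.06],"dr":[0,0,0]},{"travel":[0,0.014,-0.06],"dr":[0,0,0]}]'
python3 -c "from h import *;bar()"
```

```text
time_s: 4.65
eef_pos: [0.6563, -0.111, 0.1295]
eef_rot: [0.004, -0.043, 0.999, -0.001]
wrist_force: [2.4, -0.3, -3.9]
opening: 0.143
t 4.65 G [   1.7 -142.6  148.2] F [ 2.4 -0.5 -3.9] turn/30 [-0.006  0.014 -0.003] open 0.143
lid 0.221 r 258.0  Ftan -3.9 Frad -0.5
```

```bash
python3 -m handwheel '[{"travel":[0,0.020,-0.077],"dr":[0,0,0]},{"travel":[0,0.024,-0.076],"dr":[0,0,0]},{"travel":[0,0.027,-0.075],"dr":[0,0,0]},{"travel":[0,0.031,-0.074],"dr":[0,0,0]},{"travel":[0,0.034,-0.072],"dr":[0,0,0]},{"travel":[0,0.038,-0.071],"dr":[0,0,0]},{"travel":[0,0.041,-0.069],"dr":[0,0,0]},{"travel":[0,0.044,-0.067],"dr":[0,0,0]},{"travel":[0,0.047,-0.065],"dr":[0,0,0]},{"travel":[0,0.050,-0.062],"dr":[0,0,0]}]'
python3 -c "from h import *;bar()"
```

```text
time_s: 5.48
eef_pos: [0.6504, -0.0477, 0.2472]
eef_rot: [0.005, -0.044, 0.999, 0.002]
wrist_force: [5.0, 3.9, -8.4]
opening: 0.139
t 5.48 G [  1.3 -79.2 265.9] F [ 5.3  3.5 -8.4] turn/30 [0.006 0.02  0.   ] open 0.139
lid 0.745 r 258.1  Ftan -3.8 Frad -8.3
```

```bash
python3 -m handwheel '[{"travel":[0,0.028,-0.029],"dr":[0,0,0]},{"travel":[0,0.028,-0.028],"dr":[0,0,0]},{"travel":[0,0.029,-0.027],"dr":[0,0,0]},{"travel":[0,0.030,-0.027],"dr":[0,0,0]},{"travel":[0,0.010,-0.009],"dr":[0,0,0]},{"travel":[0,0,0],"dr":[0,0,0]}]'
python3 -c "from h import *;bar()"
```

```text
time_s: 5.98
eef_pos: [0.6483, -0.0243, 0.2693]
eef_rot: [0.006, -0.045, 0.999, 0.002]
wrist_force: [2.8, 1.1, -4.2]
opening: 0.143
t 5.98 G [  1.2 -55.7 288. ] F [ 2.9  0.8 -4.2] turn/30 [0.006 0.022 0.004] open 0.143
lid 0.870 r 258.1  Ftan -2.0 Frad -3.8
```

```bash
python3 - <<'E'
from h import *
a=.87; P=np.array([110-130*np.cos(a),90+130*np.sin(a)])
cr=[]
ims={n:viewer.camera(n) for n in("scene","top")}
for s in(-9,-4.5,0,4.5,9):
    f=np.array([-10+s*np.cos(np.radians(67)),64+s*np.sin(np.radians(67))]);d=P-f;L=np.hypot(*d)
    n=np.array([-d[1],d[0]])/L
    k=f+d/2+n*np.sqrt(76**2-L*L/4)
    # taut
    aa=np.linspace(.8,1.3,5001);t=aa[np.argmin(abs(np.hypot(110-130*np.cos(aa)-f[0],90+130*np.sin(aa)-f[1])-152))]
    X=RC@np.array([-.162,k[0]/1e3,k[1]/1e3])+CC
    # shut knee
    P0=np.array([-20,90.]);d0=P0-f;L0=np.hypot(*d0);k0=f+d0/2+np.array([-d0[1],d0[0]])/L0*np.sqrt(76**2-L0*L0/4)
    print(s,"foot",f.round(1),"knee",k.round(1),"shutknee",k0.round(1),"taut %.3f"%t,proj("scene",X).round(1),proj("top",X).round(1))
    c={n:proj(n,X) for n in ims} if s==0 else locals().get("c")
for n in ims:
    u,v=c[n].astype(int); print(n,u-40,v-40); cr.append(cv2.resize(ims[n][v-40:v+40,u-40:u+40],None,fx=5,fy=5,interpolation=cv2.INTER_CUBIC))
cv2.imwrite("pics/k1.png",np.clip(np.hstack(cr)[:,:,::-1]*1.4,0,255).astype(np.uint8))
E
```

```text
-9 foot [-13.5  55.7] knee [-22.7 131.2] shutknee [-89.4  59.1] taut 0.988 [236.2 147.9] [361.4 208.8]
-4.5 foot [-11.8  59.9] knee [-26.4 134.4] shutknee [-87.6  55.3] taut 1.032 [234.8 146.2] [363.8 208.3]
0 foot [-10.  64.] knee [-29.4 137.5] shutknee [-84.7  50.2] taut 1.076 [233.6 144.6] [365.8 207.8]
4.5 foot [-8.2 68.1] knee [-31.9 140.4] shutknee [-80.2  43.5] taut 1.121 [232.6 143.3] [367.5 207.4]
9 foot [-6.5 72.3] knee [-34.1 143.1] shutknee [-73.   35.5] taut 1.167 [231.7 142. ] [369. 207.]
scene 193 104
top 325 167
```

View pics/k1.png

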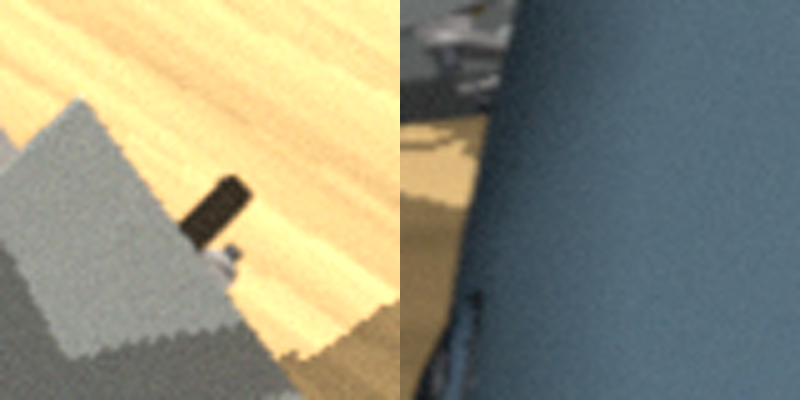

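The left half (scene) shows the knob half behind the lid, with its outer end at ~(240,142) px. In the right half (top) the arm hides it. The shut-knob measurement puts the foot about −3 to +1 mm from nominal, so taut at ~1.05–1.08. I move closer, then creep.

```bash
python3 -m handwheel '[{"travel":[0,0.026,-0.021],"dr":[0,0,0]},{"travel":[0,0.026,-0.020],"dr":[0,0,0]},{"travel":[0,0.027,-0.020],"dr":[0,0,0]},{"travel":[0,0.027,-0.019],"dr":[0,0,0]},{"travel":[0,0.018,-0.012],"dr":[0,0,0]},{"travel":[0,0.01,-0.006],"dr":[0,0,0]},{"travel":[0,0.006,-0.004],"dr":[0,0,0]},{"travel":[0,0,0],"dr":[0,0,0]}]'
python3 -c "from h import *;bar()"
```

```text
time_s: 6.75
eef_pos: [0.6465, -0.0043, 0.2843]
eef_rot: [0.005, -0.044, 0.999, 0.001]
wrist_force: [4.0, 1.1, -4.9]
opening: 0.142
t 6.75 G [  1.2 -35.6 303. ] F [ 4.   0.7 -4.9] turn/30 [0.004 0.021 0.   ] open 0.142
lid 0.967 r 258.1  Ftan -2.1 Frad -4.4
```

```bash
python3 -m handwheel '[{"travel":[0,0.009,-0.006],"dr":[0,0,0]},{"travel":[0,0.009,-0.006],"dr":[0,0,0]},{"travel":[0,0.009,-0.006],"dr":[0,0,0]},{"travel":[0,0.009,-0.006],"dr":[0,0,0]},{"travel":[0,0.009,-0.006],"dr":[0,0,0]},{"travel":[0,0.009,-0.005],"dr":[0,0,0]}]'
python3 -c "from h import *;bar()"
```

```text
time_s: 7.25
eef_pos: [0.6457, 0.004, 0.2896]
eef_rot: [0.005, -0.043, 0.999, 0.001]
wrist_force: [3.5, 1.0, -3.6]
opening: 0.141
t 7.25 G [  1.1 -27.3 308.3] F [ 3.6  0.7 -3.6] turn/30 [ 0.004  0.021 -0.001] open 0.141
lid 1.005 r 258.1  Ftan -1.3 Frad -3.4
```

```bash
python3 -m handwheel '[{"travel":[0,0.009,-0.005],"dr":[0,0,0]},{"travel":[0,0.009,-0.005],"dr":[0,0,0]},{"travel":[0,0.007,-0.004],"dr":[0,0,0]}]'
python3 -c "from h import *;bar()"
python3 -m handwheel '[{"travel":[0,0.007,-0.004],"dr":[0,0,0]},{"travel":[0,0.007,-0.004],"dr":[0,0,0]},{"travel":[0,0.007,-0.004],"dr":[0,0,0]}]'
python3 -c "from h import *;bar()"
```

```text
time_s: 7.5
eef_pos: [0.6453, 0.0082, 0.2921]
eef_rot: [0.005, -0.043, 0.999, 0.001]
wrist_force: [3.7, 2.3, -4.6]
opening: 0.141
t 7.50 G [  1.1 -23.1 310.8] F [ 3.9  2.  -4.6] turn/30 [ 0.004  0.021 -0.001] open 0.141
lid 1.024 r 258.1  Ftan -0.6 Frad -5.0
time_s: 7.75
eef_pos: [0.645, 0.0111, 0.2938]
eef_rot: [0.005, -0.043, 0.999, 0.001]
wrist_force: [5.6, -3.7, -8.5]
opening: 0.142
t 7.75 G [  1.  -20.1 312.5] F [ 5.3 -4.2 -8.5] turn/30 [ 0.001  0.021 -0.001] open 0.142
lid 1.037 r 258.1  Ftan -7.9 Frad -5.3
```

Force jumped to −7.9 N at lid 1.037, which looks taut. I hold and look at the knee.

```bash
python3 -m handwheel '[{"travel":[0,0,0],"dr":[0,0,0]},{"travel":[0,0,0],"dr":[0,0,0]}]'
python3 - <<'E'
from h import *
bar(); im=viewer.camera("scene")
cv2.imwrite("pics/k2.png",np.clip(cv2.resize(im[90:210,180:300],None,fx=5,fy=5,interpolation=cv2.INTER_CUBIC)[:,:,::-1]*1.4,0,255).astype(np.uint8))
for y,z in((-14,133),(16,132),(27,130)):
  for x in(-.144,-.180): print((y,z),x,((proj("scene",RC@np.array([x,y/1e3,z/1e3])+CC)-[180,90])*5).round())
E
```

```text
time_s: 7.92
eef_pos: [0.6451, 0.0098, 0.2932]
eef_rot: [0.005, -0.043, 0.999, -0.001]
wrist_force: [4.9, 0.2, -5.9]
opening: 0.145
t 7.92 G [  1.  -21.3 311.9] F [ 4.9 -0.2 -5.9] turn/30 [-0.003  0.02  -0.003] open 0.145
lid 1.032 r 258.1  Ftan -3.2 Frad -5.0
(-14, 133) -0.144 [270. 323.]
(-14, 133) -0.18 [322. 270.]
(16, 132) -0.144 [325. 357.]
(16, 132) -0.18 [377. 303.]
(27, 130) -0.144 [346. 372.]
(27, 130) -0.18 [397. 318.]
```

View pics/k2.png

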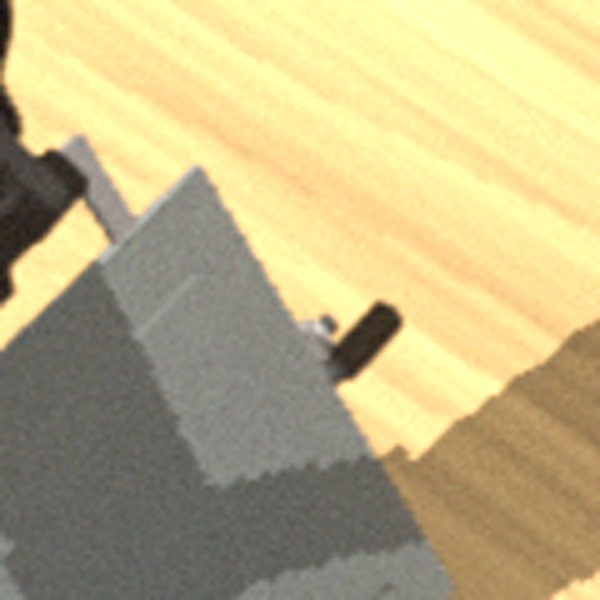

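The knob (crop (340,375)→(390,312)) is at case y≈+23, so the knee has gone over centre. I ease down about 2 mm so the stay takes the load.

```bash
python3 -m handwheel '[{"travel":[0,-0.005,0.003],"dr":[0,0,0]},{"travel":[0,-0.003,0.002],"dr":[0,0,0]},{"travel":[0,0,0],"dr":[0,0,0]}]'
python3 -c "from h import *;bar()"
python3 -m handwheel '[{"travel":[0,-0.003,0.002],"dr":[0,0,0]},{"travel":[0,0,0],"dr":[0,0,0]}]'
python3 -c "from h import *;bar()"
```

```text
time_s: 8.22
eef_pos: [0.6453, 0.0082, 0.2922]
eef_rot: [0.005, -0.043, 0.999, -0.001]
wrist_force: [4.6, 0.3, -4.2]
opening: 0.14
t 8.22 G [  1.1 -23.  310.9] F [ 4.6 -0.1 -4.2] turn/30 [-0.004  0.02  -0.003] open 0.140
lid 1.025 r 258.1  Ftan -2.2 Frad -3.6
time_s: 8.38
eef_pos: [0.6453, 0.0081, 0.2921]
eef_rot: [0.005, -0.043, 0.999, -0.0]
wrist_force: [3.7, 0.5, -5.1]
opening: 0.143
t 8.38 G [  1.1 -23.1 310.8] F [ 3.8  0.2 -5.1] turn/30 [-0.002  0.02  -0.003] open 0.143
lid 1.024 r 258.1  Ftan -2.4 Frad -4.4
```

```bash
python3 -m handwheel '[{"travel":[0,-0.005,0.003],"dr":[0,0,0]},{"travel":[0,-0.004,0.002],"dr":[0,0,0]},{"travel":[0,0,0],"dr":[0,0,0]}]'
python3 -c "from h import *;bar()"
```

```text
time_s: 8.63
eef_pos: [0.6453, 0.008, 0.2921]
eef_rot: [0.005, -0.043, 0.999, 0.001]
wrist_force: [3.3, 1.5, -4.5]
opening: 0.144
t 8.63 G [  1.1 -23.2 310.8] F [ 3.4  1.2 -4.5] turn/30 [ 0.001  0.021 -0.001] open 0.144
lid 1.024 r 258.1  Ftan -1.2 Frad -4.5
```

It resists lowering at 1.024, so the stay is locked. I release and retreat upwards.

```bash
python3 -m handwheel '[{"travel":[0,0,0],"dr":[0,0,0]},{"travel":[0,0,0],"dr":[0,0,0]},{"travel":[0,0,0],"dr":[0,0,0]},{"travel":[0,0,0],"dr":[0,0,0]},{"travel":[0,0,-0.06],"dr":[0,0,0]},{"travel":[0,0,-0.1],"dr":[0,0,0]},{"travel":[0,0,-0.15],"dr":[0,0,0]},{"travel":[0,0,-0.15],"dr":[0,0,0]},{"travel":[0,0,0],"dr":[0,0,0]},{"travel":[0,0,0],"dr":[0,0,0]},{"travel":[0,0,0],"dr":[0,0,0]},{"travel":[0,0,0],"dr":[0,0,0]},{"travel":[0,0,0],"dr":[0,0,0]},{"travel":[0,0,0],"dr":[0,0,0]}]' -0.3
python3 - <<'E'
from h import *
st([-168,23,260]); im={n:viewer.camera(n) for n in("scene","top")}
a=cv2.resize(im["scene"][60:220,150:310],None,fx=2.5,fy=2.5);b=cv2.resize(im["top"][80:240,270:430],None,fx=2.5,fy=2.5)
cv2.imwrite("pics/op.png",np.clip(np.hstack([a,b])[:,:,::-1]*1.4,0,255).astype(np.uint8))
E
```

```text
time_s: 9.8
eef_pos: [0.6421, 0.0054, 0.3679]
eef_rot: [0.004, -0.042, 0.999, -0.002]
wrist_force: [0.1, -0.8, -0.6]
opening: 0.348
t 9.80 G [ -2.3 -25.4 386.6] F [ 0.  -0.8 -0.6] turn/30 [-0.006  0.013 -0.006] open 0.348
frac [1.111 0.322 0.835]
```

View pics/op.png

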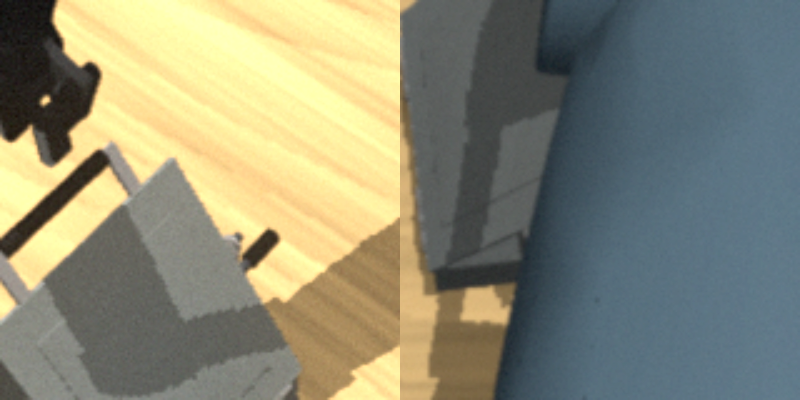

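The lid stands open by itself (bar clear of the fingers in the left half, knob at ~(260,250)). Forces ≈0. Now I move over to above the knob (predicted grasp y≈23, z≈127).

```bash
python3 -m handwheel '[{"travel":[0.2,0.06,0],"dr":[0,0.01,0]},{"travel":[0.2,0.06,0],"dr":[0,0,0]},{"travel":[0.2,0.06,0],"dr":[0,0,0]},{"travel":[0.2,0.06,0],"dr":[0,0,0]},{"travel":[0.2,0.06,0],"dr":[0,0,0]},{"travel":[0.1,0.02,0],"dr":[0,0,0]},{"travel":[0,0,0],"dr":[0,0,0]},{"travel":[0,0,0],"dr":[0,0,0]},{"travel":[0,0,0],"dr":[0,0,0]}]' 0
python3 -c "from h import *;st([-167,23,200])"
```

```text
time_s: 10.65
eef_pos: [0.4661, 0.0405, 0.3599]
eef_rot: [-0.004, -0.042, 0.999, -0.001]
wrist_force: [0.2, 1.0, 0.0]
opening: 0.504
t 10.65 G [-174.3   24.8  378.6] F [0.3 1.  0. ] turn/30 [-0.002 -0.016 -0.008] open 0.504
frac [-0.059 -0.011  1.19 ]
```

```bash
python3 -m handwheel '[{"travel":[-0.02,-0.01,0.2],"dr":[0,-0.016,-0.008]},{"travel":[-0.02,0,0.2],"dr":[0,0,0]},{"travel":[0,0,0.2],"dr":[0,0,0]},{"travel":[0,0,0.2],"dr":[0,0,0]},{"travel":[0,0,0.2],"dr":[0,0,0]},{"travel":[0,0,0.1],"dr":[0,0,0]},{"travel":[0,0,0],"dr":[0,0,0]},{"travel":[0,0,0],"dr":[0,0,0]},{"travel":[0,0,0],"dr":[0,0,0]}]'
python3 -c "from h import *;st([-167,23,127])"
```

```text
time_s: 11.4
eef_pos: [0.4828, 0.0361, 0.1885]
eef_rot: [0.002, -0.042, 0.999, -0.001]
wrist_force: [-0.1, -0.4, -0.9]
opening: 0.503
t 11.40 G [-158.2   19.   207.2] F [-0.2 -0.4 -0.9] turn/30 [-0.003  0.008 -0.006] open 0.503
frac [0.061 0.027 0.535]
```

```bash
python3 -m handwheel '[{"travel":[0.06,0.027,0],"dr":[0,0,0]},{"travel":[0,0,0],"dr":[0,0,0]},{"travel":[0,0,0.1],"dr":[0,0,0]},{"travel":[0,0,0.1],"dr":[0,0,0]},{"travel":[0,0,0.1],"dr":[0,0,0]},{"travel":[0,0,0],"dr":[0,0,0]},{"travel":[0,0,0],"dr":[0,0,0]}]'
python3 - <<'E'
from h import *
st([-167,23,127]); im=viewer.camera("scene")
cv2.imwrite("pics/kn.png",np.clip(cv2.resize(im[90:210,180:300],None,fx=5,fy=5,interpolation=cv2.INTER_CUBIC)[:,:,::-1]*1.5,0,255).astype(np.uint8))
E
```

```text
time_s: 11.98
eef_pos: [0.4801, 0.0388, 0.1526]
eef_rot: [0.012, -0.043, 0.999, -0.003]
wrist_force: [0.6, -0.9, 0.1]
opening: 0.499
t 11.98 G [-161.    22.1  171.3] F [ 0.5 -0.9  0.1] turn/30 [-0.013  0.044 -0.004] open 0.499
frac [0.047 0.008 0.294]
```

View pics/kn.png

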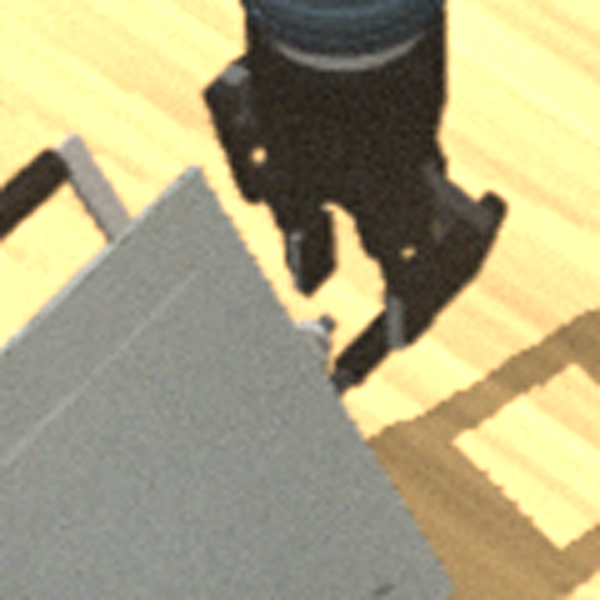

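Fingers straddle the knob line (tips ~(310,290) and (400,340), knob ~(365,345)). I straighten the tilt and descend.

```bash
python3 -m handwheel '[{"travel":[0.03,0.008,0.02],"dr":[-0.013,0.044,0]},{"travel":[0.015,0,0.06],"dr":[0,0,0]},{"travel":[0,0,0.06],"dr":[0,0,0]},{"travel":[0,0,0.06],"dr":[0,0,0]},{"travel":[0,0,0.05],"dr":[0,0,0]},{"travel":[0,0,0.03],"dr":[0,0,0]},{"travel":[0,0,0],"dr":[0,0,0]},{"travel":[0,0,0],"dr":[0,0,0]}]'
python3 -c "from h import *;st([-167,23,127])"
```

```text
time_s: 12.7
eef_pos: [0.4743, 0.0393, 0.1092]
eef_rot: [0.001, -0.043, 0.999, -0.0]
wrist_force: [0.2, -0.0, -0.5]
opening: 0.497
t 12.70 G [-166.4   22.9  127.9] F [ 0.2 -0.  -0.5] turn/30 [-0.     0.004 -0.004] open 0.497
frac [0.004 0.    0.006]
```

On target; close.

```bash
python3 -m handwheel '[{"travel":[0,0,0],"dr":[0,0,0]},{"travel":[0,0,0],"dr":[0,0,0]},{"travel":[0,0,0],"dr":[0,0,0]},{"travel":[0,0,0],"dr":[0,0,0]},{"travel":[0,0,0],"dr":[0,0,0]},{"travel":[0,0,0],"dr":[0,0,0]},{"travel":[0,0,0],"dr":[0,0,0]},{"travel":[0,0,0],"dr":[0,0,0]}]' -1
python3 -c "from h import *;st([-167,23,127])"
```

```text
time_s: 13.37
eef_pos: [0.4742, 0.0397, 0.1093]
eef_rot: [0.001, -0.043, 0.999, 0.0]
wrist_force: [-0.1, 0.8, -1.7]
opening: 0.165
t 13.37 G [-166.4   23.3  128. ] F [-0.1  0.8 -1.7] turn/30 [ 0.001  0.004 -0.003] open 0.165
frac [ 0.004 -0.002  0.007]
```

```bash
cat >> h.py <<'E'
FC=np.array([-13.1,61.3])
def knee():
    g,F=st(); d=g[1:]-FC; th=np.arctan2(-d[0],d[1]); n=d/np.hypot(*d); t=np.array([-np.cos(th),-np.sin(th)])
    print("theta %.1f r %.2f Ftan %.1f Frad %.1f"%(np.degrees(th),np.hypot(*d),t@F[1:],n@F[1:]))
E
python3 -m handwheel '[{"travel":[0,-0.012,-0.006],"dr":[0,0,0]},{"travel":[0,-0.012,-0.006],"dr":[0,0,0]}]'
python3 -c "from h import *;knee()"
python3 -m handwheel '[{"travel":[0,-0.012,-0.006],"dr":[0,0,0]},{"travel":[0,-0.012,-0.005],"dr":[0,0,0]}]'
python3 -c "from h import *;knee()"
```

```text
time_s: 13.53
eef_pos: [0.4745, 0.0362, 0.111]
eef_rot: [0.001, -0.043, 0.999, 0.0]
wrist_force: [1.0, 0.3, -3.8]
opening: 0.166
t 13.53 G [-166.5   19.8  129.7] F [ 1.   0.2 -3.8] turn/30 [ 0.001  0.004 -0.002] open 0.166
theta -25.7 r 75.91 Ftan -1.9 Frad -3.3
time_s: 13.7
eef_pos: [0.4749, 0.0321, 0.1127]
eef_rot: [0.001, -0.043, 0.999, 0.0]
wrist_force: [1.3, 0.8, -3.4]
opening: 0.166
t 13.70 G [-166.4   15.7  131.4] F [ 1.3  0.7 -3.4] turn/30 [ 0.     0.004 -0.002] open 0.166
theta -22.3 r 75.78 Ftan -2.0 Frad -2.9
```

```bash
python3 -m handwheel '[{"travel":[0,-0.013,-0.005],"dr":[0,0,0]},{"travel":[0,-0.013,-0.005],"dr":[0,0,0]},{"travel":[0,-0.014,-0.005],"dr":[0,0,0]}]'
python3 -c "from h import *;knee()"
python3 -m handwheel '[{"travel":[0,-0.016,-0.005],"dr":[0,0,0]},{"travel":[0,-0.016,-0.004],"dr":[0,0,0]},{"travel":[0,-0.016,-0.004],"dr":[0,0,0]}]'
python3 -c "from h import *;knee()"
```

```text
time_s: 13.95
eef_pos: [0.4755, 0.0249, 0.1151]
eef_rot: [0.001, -0.043, 0.999, -0.0]
wrist_force: [2.1, -1.3, -6.7]
opening: 0.163
t 13.95 G [-166.5    8.4  133.8] F [ 1.9 -1.4 -6.7] turn/30 [-0.001  0.004 -0.003] open 0.163
theta -16.6 r 75.60 Ftan -0.5 Frad -6.8
time_s: 14.2
eef_pos: [0.4763, 0.0163, 0.1169]
eef_rot: [0.001, -0.043, 0.999, -0.001]
wrist_force: [2.2, -1.4, -7.6]
opening: 0.161
t 14.20 G [-1.664e+02 -1.000e-01  1.356e+02] F [ 2.  -1.6 -7.6] turn/30 [-0.003  0.005 -0.004] open 0.161
theta -9.9 r 75.44 Ftan 0.3 Frad -7.7
```

```bash
python3 -m handwheel '[{"travel":[0,-0.02,-0.002],"dr":[0,0,0]},{"travel":[0,-0.022,-0.001],"dr":[0,0,0]},{"travel":[0,-0.024,-0.001],"dr":[0,0,0]}]'
python3 -c "from h import *;knee()"
python3 -m handwheel '[{"travel":[0,-0.024,0.001],"dr":[0,0,0]},{"travel":[0,-0.024,0.003],"dr":[0,0,0]},{"travel":[0,-0.024,0.004],"dr":[0,0,0]}]'
python3 -c "from h import *;knee()"
```

```text
time_s: 14.45
eef_pos: [0.4773, 0.0054, 0.1176]
eef_rot: [0.001, -0.043, 0.999, -0.001]
wrist_force: [2.5, -1.1, -5.8]
opening: 0.163
t 14.45 G [-166.3  -11.1  136.3] F [ 2.4 -1.3 -5.8] turn/30 [-0.003  0.005 -0.004] open 0.163
theta -1.5 r 75.07 Ftan 1.2 Frad -5.8
time_s: 14.7
eef_pos: [0.4784, -0.0068, 0.1165]
eef_rot: [0.001, -0.043, 0.999, -0.001]
wrist_force: [2.0, -2.5, -4.3]
opening: 0.164
t 14.70 G [-166.3  -23.3  135.2] F [ 1.8 -2.6 -4.3] turn/30 [-0.004  0.005 -0.004] open 0.164
theta 7.9 r 74.58 Ftan 3.2 Frad -3.9
```

```bash
sed -i 's/^FC=.*/FC=np.array([-10.9,60.3])/' h.py
python3 -m handwheel '[{"travel":[0,-0.026,0.005],"dr":[0,0,0]},{"travel":[0,-0.026,0.006],"dr":[0,0,0]},{"travel":[0,-0.026,0.008],"dr":[0,0,0]}]'
python3 -c "from h import *;knee()"
python3 -m handwheel '[{"travel":[0,-0.025,0.009],"dr":[0,0,0]},{"travel":[0,-0.025,0.010],"dr":[0,0,0]},{"travel":[0,-0.024,0.012],"dr":[0,0,0]}]'
python3 -c "from h import *;knee()"
```

```text
time_s: 14.95
eef_pos: [0.4795, -0.0197, 0.1132]
eef_rot: [0.001, -0.042, 0.999, -0.001]
wrist_force: [2.6, -1.4, -6.5]
opening: 0.168
t 14.95 G [-166.3  -36.2  131.9] F [ 2.5 -1.6 -6.5] turn/30 [-0.003  0.006 -0.005] open 0.168
theta 19.5 r 75.97 Ftan 3.7 Frad -5.6
time_s: 15.2
eef_pos: [0.4806, -0.0317, 0.1077]
eef_rot: [0.002, -0.042, 0.999, -0.0]
wrist_force: [3.3, 0.5, -7.4]
opening: 0.166
t 15.20 G [-166.3  -48.4  126.4] F [ 3.4  0.2 -7.4] turn/30 [-0.002  0.006 -0.005] open 0.166
theta 29.5 r 75.98 Ftan 3.4 Frad -6.6
```

```bash
python3 -m handwheel '[{"travel":[0,-0.023,0.014],"dr":[0,0,0]},{"travel":[0,-0.022,0.015],"dr":[0,0,0]},{"travel":[0,-0.021,0.016],"dr":[0,0,0]}]'
python3 -c "from h import *;knee()"
python3 -m handwheel '[{"travel":[0,-0.020,0.017],"dr":[0,0,0]},{"travel":[0,-0.019,0.018],"dr":[0,0,0]},{"travel":[0,-0.018,0.019],"dr":[0,0,0]}]'
python3 -c "from h import *;knee()"
```

```text
time_s: 15.45
eef_pos: [0.4815, -0.0427, 0.1001]
eef_rot: [0.001, -0.042, 0.999, -0.0]
wrist_force: [3.7, -0.3, -8.2]
opening: 0.163
t 15.45 G [-166.3  -59.3  118.8] F [ 3.7 -0.6 -8.2] turn/30 [-0.001  0.006 -0.006] open 0.163
theta 39.6 r 75.96 Ftan 5.7 Frad -5.9
time_s: 15.7
eef_pos: [0.4823, -0.0519, 0.091]
eef_rot: [0.001, -0.042, 0.999, 0.0]
wrist_force: [3.0, 0.1, -8.4]
opening: 0.164
t 15.70 G [-166.3  -68.6  109.7] F [ 3.  -0.1 -8.4] turn/30 [-0.     0.006 -0.006] open 0.164
theta 49.4 r 75.95 Ftan 6.4 Frad -5.3
```

```bash
python3 -m handwheel '[{"travel":[0,-0.017,0.021],"dr":[0,0,0]},{"travel":[0,-0.015,0.021],"dr":[0,0,0]},{"travel":[0,-0.014,0.022],"dr":[0,0,0]}]'
python3 -c "from h import *;knee()"
python3 -m handwheel '[{"travel":[0,-0.013,0.023],"dr":[0,0,0]},{"travel":[0,-0.011,0.024],"dr":[0,0,0]},{"travel":[0,-0.010,0.024],"dr":[0,0,0]}]'
python3 -c "from h import *;knee()"
```

```text
time_s: 15.95
eef_pos: [0.483, -0.0594, 0.0803]
eef_rot: [0.001, -0.042, 0.999, 0.0]
wrist_force: [2.9, -0.3, -7.3]
opening: 0.163
t 15.95 G [-166.4  -76.2   99. ] F [ 2.9 -0.6 -7.3] turn/30 [ 0.     0.005 -0.006] open 0.163
theta 59.3 r 75.91 Ftan 6.6 Frad -3.3
time_s: 16.2
eef_pos: [0.4835, -0.0651, 0.0686]
eef_rot: [0.001, -0.042, 0.999, 0.0]
wrist_force: [2.4, 0.4, -6.7]
opening: 0.165
t 16.20 G [-166.4  -81.9   87.3] F [ 2.4  0.2 -6.7] turn/30 [ 0.001  0.005 -0.006] open 0.165
theta 69.2 r 75.91 Ftan 6.2 Frad -2.5
```

```bash
python3 -m handwheel '[{"travel":[0,-0.008,0.023],"dr":[0,0,0]},{"travel":[0,-0.006,0.022],"dr":[0,0,0]},{"travel":[0,-0.004,0.021],"dr":[0,0,0]}]'
python3 -c "from h import *;knee()"
python3 -m handwheel '[{"travel":[0,-0.003,0.018],"dr":[0,0,0]},{"travel":[0,-0.002,0.016],"dr":[0,0,0]},{"travel":[0,-0.001,0.016],"dr":[0,0,0]}]'
python3 -c "from h import *;knee()"
```

```text
time_s: 16.45
eef_pos: [0.4837, -0.0682, 0.0575]
eef_rot: [0.001, -0.042, 0.999, 0.0]
wrist_force: [2.3, -0.8, -7.8]
opening: 0.164
t 16.45 G [-166.4  -85.    76.2] F [ 2.2 -1.  -7.8] turn/30 [ 0.001  0.005 -0.007] open 0.164
theta 77.9 r 75.81 Ftan 7.9 Frad -0.6
time_s: 16.7
eef_pos: [0.4838, -0.0695, 0.0491]
eef_rot: [0.001, -0.042, 0.999, 0.0]
wrist_force: [1.1, -1.6, -6.7]
opening: 0.166
t 16.70 G [-166.4  -86.3   67.8] F [ 1.  -1.7 -6.7] turn/30 [-0.     0.004 -0.006] open 0.166
theta 84.3 r 75.78 Ftan 6.9 Frad 1.0
```

```bash
python3 -m handwheel '[{"travel":[0,0,0.013],"dr":[0,0,0]},{"travel":[0,0,0.012],"dr":[0,0,0]},{"travel":[0,0,0.012],"dr":[0,0,0]},{"travel":[0,0.001,0.012],"dr":[0,0,0]}]'
python3 -c "from h import *;knee()"
python3 -m handwheel '[{"travel":[0,0.001,0.011],"dr":[0,0,0]},{"travel":[0,0.001,0.01],"dr":[0,0,0]},{"travel":[0,0.001,0.008],"dr":[0,0,0]}]'
python3 -c "from h import *;knee()"
```

```text
time_s: 17.03
eef_pos: [0.4838, -0.0699, 0.0411]
eef_rot: [0.001, -0.042, 0.999, -0.0]
wrist_force: [1.5, -2.4, -6.7]
opening: 0.165
t 17.03 G [-166.5  -86.6   59.8] F [ 1.3 -2.5 -6.7] turn/30 [-0.002  0.003 -0.006] open 0.165
theta 90.4 r 75.74 Ftan 6.6 Frad 2.6
time_s: 17.28
eef_pos: [0.4838, -0.0697, 0.0364]
eef_rot: [0.001, -0.042, 0.999, -0.001]
wrist_force: [1.6, -1.6, -5.7]
opening: 0.164
t 17.28 G [-166.4  -86.4   55.1] F [ 1.5 -1.7 -5.7] turn/30 [-0.003  0.003 -0.006] open 0.164
theta 93.9 r 75.73 Ftan 5.6 Frad 2.1
```

```bash
python3 -m handwheel '[{"travel":[0,0.001,0.008],"dr":[0,0,0]},{"travel":[0,0.001,0.007],"dr":[0,0,0]}]'
python3 -c "from h import *;knee()"
python3 -m handwheel '[{"travel":[0,0.001,0.006],"dr":[0,0,0]},{"travel":[0,0.001,0.006],"dr":[0,0,0]}]'
python3 -c "from h import *;knee()"
```

```text
time_s: 17.45
eef_pos: [0.4838, -0.0695, 0.034]
eef_rot: [0.001, -0.042, 0.999, -0.001]
wrist_force: [1.4, -1.2, -6.4]
opening: 0.163
t 17.45 G [-166.4  -86.2   52.7] F [ 1.3 -1.3 -6.4] turn/30 [-0.003  0.003 -0.005] open 0.163
theta 95.8 r 75.71 Ftan 6.3 Frad 1.9
time_s: 17.62
eef_pos: [0.4837, -0.0692, 0.032]
eef_rot: [0.001, -0.042, 0.999, -0.001]
wrist_force: [1.0, -2.0, -4.7]
opening: 0.165
t 17.62 G [-166.5  -86.    50.7] F [ 0.8 -2.1 -4.7] turn/30 [-0.004  0.003 -0.005] open 0.165
theta 97.3 r 75.71 Ftan 4.4 Frad 2.6
```

```bash
python3 -m handwheel '[{"travel":[0,0.001,0.006],"dr":[0,0,0]},{"travel":[0,0.001,0.005],"dr":[0,0,0]}]'
python3 -c "from h import *;knee()"
python3 -m handwheel '[{"travel":[0,0.001,0.005],"dr":[0,0,0]},{"travel":[0,0.001,0.004],"dr":[0,0,0]}]'
python3 -c "from h import *;knee()"
```

```text
time_s: 17.78
eef_pos: [0.4841, -0.069, 0.0308]
eef_rot: [0.001, -0.043, 0.999, -0.001]
wrist_force: [-2.6, -2.3, 1.2]
opening: 0.165
t 17.78 G [-166.1  -85.8   49.5] F [-2.8 -2.1  1.2] turn/30 [-0.004  0.004 -0.005] open 0.165
theta 98.2 r 75.69 Ftan -1.5 Frad 1.9
time_s: 17.95
eef_pos: [0.4844, -0.0691, 0.0305]
eef_rot: [0.001, -0.043, 0.999, -0.002]
wrist_force: [-2.5, -2.3, 3.9]
opening: 0.162
t 17.95 G [-165.8  -85.9   49.2] F [-2.6 -2.1  3.9] turn/30 [-0.006  0.004 -0.003] open 0.162
theta 98.4 r 75.82 Ftan -4.2 Frad 1.5
```

The force flipped upward at z≈49.5 (predicted 50), so the lid is seated. I release and let things settle before lifting.

```bash
python3 -m handwheel '[{"travel":[0,0,0],"dr":[0,0,0]},{"travel":[0,0,0],"dr":[0,0,0]},{"travel":[0,0,0],"dr":[0,0,0]},{"travel":[0,0,0],"dr":[0,0,0]},{"travel":[0,0,0],"dr":[0,0,0]},{"travel":[0,0,0],"dr":[0,0,0]}]' 0
python3 -c "from h import *;knee()"
```

```text
time_s: 18.45
eef_pos: [0.4853, -0.068, 0.0311]
eef_rot: [0.002, -0.043, 0.999, -0.001]
wrist_force: [-0.0, 0.6, -0.1]
opening: 0.499
t 18.45 G [-164.8  -84.9   49.8] F [ 0.   0.6 -0.1] turn/30 [-0.003  0.009 -0.004] open 0.499
theta 98.1 r 74.69 Ftan 0.1 Frad -0.5
```

```bash
python3 -m handwheel '[{"travel":[0,0,-0.05],"dr":[0,0,0]},{"travel":[0.01,0,-0.1],"dr":[0,0,0]},{"travel":[0.02,0,-0.2],"dr":[0,0,0]},{"travel":[0.05,0,-0.2],"dr":[0,0,0]},{"travel":[0.1,0,-0.2],"dr":[0,0,0]},{"travel":[0.1,0,-0.2],"dr":[0,0,0]},{"travel":[0.1,0,-0.1],"dr":[0,0,0]},{"travel":[0,0,0],"dr":[0,0,0]},{"travel":[0,0,0],"dr":[0,0,0]},{"travel":[0,0,0],"dr":[0,0,0]}]'
python3 - <<'E'
from h import *
st(); im={n:viewer.camera(n) for n in("scene","top")}
s=im["scene"][130:300,110:280]; t=im["top"][60:230,260:430]
cv2.imwrite("pics/end.png",np.clip(np.hstack([cv2.resize(i,(400,400)) for i in(s,t)])[:,:,::-1]*1.3,0,255).astype(np.uint8))
s0=cv2.imread("pics/scene0.png")[:,:,::-1]
print([(a,np.round(b[0],1)) for a,b in dark(im["scene"],(120,150,185,212),40)],[(a,np.round(b[0],1)) for a,b in dark(s0,(120,150,185,212),40)])
d=np.abs(im["scene"].astype(int)-s0).max(2)
print("bystander region diff",(d[200:360,290:410]>60).sum())
E
```

```text
time_s: 19.28
eef_pos: [0.4253, -0.0722, 0.1985]
eef_rot: [0.003, -0.043, 0.999, -0.001]
wrist_force: [-0.4, 0.4, 0.4]
opening: 0.502
t 19.28 G [-225.   -83.9  217.2] F [-0.4  0.4  0.4] turn/30 [-0.004  0.01  -0.004] open 0.502
[(np.int32(152), array([146.4, 179.3]))] [(np.int32(180), array([146.4, 179.4]))]
bystander region diff 0
```

View pics/end.png

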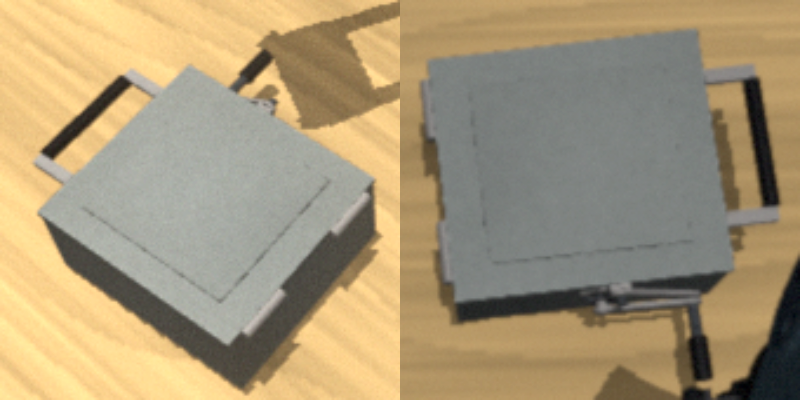

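The lid is shut: the bar is at (146.4,179.3) px, against (146.4,179.4) at the start. The stay is folded as it was, the gripper is clear, and the bystander area is unchanged.

```bash
python3 -c "from bench import ctrl; ctrl.hand_in()"
```

```text
the job is handed in; nothing more can be done
```

The stay held and folded as it should, and the job is handed in at about 19 s of the 72 s allowed; `hand_in` gave no verdict.

- **Raising and locking:** I raised the lid by its bar until the stay went taut at about 1.035 rad. The knee dropped over centre and the lid locked at about 1.024 rad. After I let go, the lid stood open by itself with the gripper clear, measured forces near zero, and stayed so through the next 3 s.
- **Folding and shutting:** I gripped the knob, eased the knee back past straight and followed its 76 mm circle down until the lid seated. The measured radius stayed at 75.7–76 mm and the force on the tool stayed under about 9 N. I then let go and backed off.
- **Final checks:** The bar is within 0.1 pixel of where it was with the lid shut at the start, and the stay lies folded as before. The wrist force is about 0.5 N, which is noise, and the bystander area of the picture shows no change.

- **Not measured directly:** I could not measure the foot's slip or the lid's speed directly. At the taut stop the tangential force at the bar peaked briefly at about 8 N, lid weight included, against the 10 N slip limit.
- **Disagreement:** My first estimate of the knee's circle centre was about 2 mm off and I corrected it during the fold. The end position of the knob then agreed with prediction to about 1 mm.

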